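Count to the third gap and slide the gypsum bar in

ROBOT

A 7-joint arm with a two-finger parallel gripper is mounted at the origin on a cart in front of the work surface, level with it; the furniture and walls round the work are solid. World frame = base frame: x ahead of the robot, y to its left, z up, the work surface at z = 0. Lengths are in mm, angles in rad, forces in N, time in s.
With the tool pointing down it reaches from about 425 to 875 mm from the base axis. Payload 8.4 kg.
Tool frame: the origin (TCP) lies at the centre of the arm's flange, where the gripper is bolted on; the fingertips stand 182 mm ahead of it and the grasp point (between the pads) lies bot.grip_point_offset ahead of it (bot.grip_point_offset is the distance from the TCP to the grasp point, in mm); z points along the fingers, y is the line along which they close (so a half turn about z gives the same grasp; the last joint's range is limited). The gripper opens to 87 mm and grips with 3 to 60 N. Pads are 19 mm wide; open, the fingers measure 117 mm over their backs; the gripper's body (75 mm by 190 mm) begins 51 mm behind the grasp point.
Start: joints at [1.004, 0.333, 0.04, 1.465, -0.013, 1.343, -0.059], TCP at [293.077, -580.154, 404.746] pointing down, gripper open.
Joint ranges: [-2.58, 2.58], [-0.38, 2.09], [-1.3, 1.39], [0.25, 2.4], [-1.5, 4.64], [0.08, 2.09], [-2.65, 2.65]. Speed limits (rad/s): [2.22, 2.22, 2.79, 2.79, 3.14, 3.14, 3.14].

INTERFACE

Orientations are given as a 3x3 rotation matrix whose columns are the frame's x, y, z axes.
In Python, from bench import telemetry, read_camera, bot gives the robot as it stands.
- The arm moves only by the tool jog_arm, never from a script. Its argument "series" is a list of rows, each a list of 4 numbers: the shift along the world's x, y, z in mm, then the turn about the world's z in rad. In form: [[dx, dy, dz, yaw], ...]. A call has 1 to 8 rows; each row shifts and turns the commanded pose from where the row before left it; what a row does not reach is not made up. A row lasts 1/10 s, in which the tool goes at most 50 mm and 8.59 degrees, less where a joint would pass 70% of its speed; a pose out of reach is approached as far as the arm can. A call with a gripper value outside its range is refused whole. "grip" is the opening, from 0 (shut) to 1 (fully open), set as the call begins (left out, the last holds). The fingers move at their own pace and stop on an object; "newtons" is the grip in N (left out, the last holds). Time passes only in rows, so rows that do not move let the fingers close. It gives the time, the measured TCP pose, the force, the opening and the grip force at its end, in the units of the state.
- telemetry.observe(): the state, without advancing time (a new reading comes with each control period).
- read_camera(name): name is "side" or "top"; returns a dict with "pixels" (400x640x3 uint8, blue, green, red), "intrinsics" (3x3 intrinsics, pixels), "pose" (4x4, takes a point from camera to world coordinates). Camera axes: x right, y down, z forward; pixel columns grow to the right and rows downward; lengths in mm; the calibration is good to about 2 mm. A picture is of the moment at which its call begins. There is no depth.
- bot.hand_in(): hands the job in; it is judged then, once.
The state is a dict: "t": time; "qpos": joint angles; "dq": joint speeds; "tau": joint torques, N m; "eef_pos": TCP position; "eef_rot": TCP orientation; "wrist_force": force on the tool from outside, world axes, zero at the start; "moment": the same for the moment, N m; "grip_width": finger opening in mm; "grip_force": force on a finger pad.
Only numpy, scipy, OpenCV 4.12 (cv2) and the standard library are available. Lean on these libraries where they do the work, as an engineer would, in place of code of your own. Each camera call takes 0.05 s, during which the arm holds its last target. There are 200 camera calls.

TASK

With a fingertip, push the red rider along the channel on top of the rack, counting the gaps from the end where it is parked, and leave it standing over the middle of the third gap. Then push the loose gypsum bar that lies in front of the gaps along the baseboard, end first, all the way into that third gap until it meets the back wall. Only push: never pick up, lift or tip the bar or the rider, and leave the blue rider, the stored bars and the other things alone.

Things in the scene. Friction and masses are not known exactly. Their poses are not given: they have to be found in the camera images.
- rack: Wooden divider rack on a 6 mm baseboard (240 x 300 mm, x -190 to 50), fixed. Origin at table height, x away from the robot along the gaps, y left. Seven dividers 4 mm thick, tops 48 mm above the table (6 mm round noses, fronts at x = -33 mm) make six gaps, open at the front, 42 mm wide (40 at the noses), centred at y = 115, 69, 23, -23, -69, -115 mm. Back wall's face at x = 35 mm.
- channel (a point): Middle of the floor of the aluminium channel that runs along the rack's y over the rear of the dividers; 51 mm above the table, at x = 20, y = 0 mm of the rack, same axes. Channel 24 mm wide inside, walls 4 mm thick and 8 mm high, black end caps of the same height, inner faces at y = 140 and -140 mm. 42 mm are free between it and the baseboard.
- red_rider: Red plastic rider, about 60 g, loose in the channel, slides along it. Origin: middle of its underside, y along the channel. Foot 21 x 44 x 9 mm (x, y, z); on it a tab 16 x 20 mm (x, y) whose top is 32 mm above the origin. Parked near one end of the channel, left or right; gaps are counted from that end. Pushed 13 to 25 mm above the origin it slides; pushed higher it may tip.
- blue_rider: Blue rider of the same shape, parked at the other end of the channel; not to be moved.
- bar_mid (a point): Centre (21 mm above the table) of the loose cream gypsum bar that lies on the baseboard in front of the gaps, roughly end-on to it; 34 x 110 x 30 mm (x, y, z of its own axes, y along its length; either end may lead). Home in a gap, its centre lies at x = -20 mm of the rack and it sticks out 42 mm before the noses.
- bar: The same loose gypsum bar; origin at the middle of its underside, y along its length.
- stored_left_mid (a point): Centre of a like gypsum bar already stored in the leftmost gap; not to be moved.
- stored_right_mid (a point): Centre of a like gypsum bar already stored in the rightmost gap; not to be moved.
- sanding_block: Cork sanding block, 54 x 98 x 28 mm, origin at the middle of its underside; bystander.
- gypsum_heart: Cream gypsum heart, 52 x 58 x 16 mm, origin at the middle of its underside; bystander.
- pigment_jar: Clear jar with a red lid, 62 mm across and 86 mm high, origin at the middle of its underside; bystander.
Mind the look-alikes: they are no part of the job. Of the things shaped like the red_rider, the red one is meant.

How it is judged (in metres and radians):
On the way, in this order (a step that is already met when the one before it is completed fails the run):
1. the red rider stands over the third gap from its own end (((y of blue_rider in the frame of rack below 0 m and y of red_rider in the frame of rack between 0.011 and 0.035 m) or (y of blue_rider in the frame of rack above 0 m and y of red_rider in the frame of rack between -0.035 and -0.011 m)) and linear speed of red_rider below 0.01 m/s and z of red_rider in the frame of rack below 0.056 m and angle between red_rider's own z axis and vertical below 0.15 rad), for 0.2 s.
2. the bar is home in that gap (x of bar_mid in the frame of rack above -0.028 m and angle between the y axis of bar and the x axis of rack, either way round below 0.15 rad and height (world z) of bar_mid below 0.027 m and angle between bar's own z axis and vertical below 0.1 rad and ((y of blue_rider in the frame of rack below 0 m and y of bar_mid in the frame of rack between 0.011 and 0.035 m) or (y of blue_rider in the frame of rack above 0 m and y of bar_mid in the frame of rack between -0.035 and -0.011 m))), for 0.2 s.
At the end, for the whole second after the job is handed in: The red rider stands in the channel over the third gap counted from the end where it was parked (centre within 12 mm of the gap's centreline), and the gypsum bar lies flat on the baseboard in that same gap, its leading end within 8 mm of the back wall; both at rest (all of step 1 and all of step 2 and linear speed of bar below 0.01 m/s); the robot touches nothing.
It fails at once if the bar is lifted or tipped (height (world z) of bar_mid above 0.03 m or angle between bar's own z axis and vertical above 0.25 rad).
It fails at once if the red rider is lifted or tipped (z of red_rider in the frame of rack above 0.061 m or angle between red_rider's own z axis and vertical above 0.4 rad).
It fails at once if the blue rider is moved (distance of blue_rider from where it was at the start of the episode above 0.012 m).
It fails at once if a stored bar is moved (distance of any of stored_left_mid, stored_right_mid from where it was at the start of the episode above 0.012 m).
It fails at once if the sanding block, the gypsum heart or the jar is moved (distance of any of sanding_block, gypsum_heart, pigment_jar from where it was at the start of the episode above 0.02 m).
It also fails if it takes over 64 s, if anything falls off the work surface, if the arm or the gripper's body presses on something with over 40 N, if the wrist force passes 120 N, or if a joint passes its speed limit or range.

## Working session

There is one attempt and no reset: what is moved stays moved. The work goes in short steps, Python scripts to look and compute and a tool call to move; the robot and the scene stay as the last step left them, time stands still between calls to the robot, and variables do not carry over. Pictures are saved under pics/ and viewed, at most 10 in all, crops included, and the job is handed in when it is done.

Besides the shell and the picture viewer there is one more tool, called after "Emit:" as name(argument=value, ...) on one line, values as JSON. jog_arm: Moves the arm, as the interface text tells. Its arguments: {"type":"object","properties":{"series":{"type":"array","items":{"type":"array","items":{"type":"number"}}},"grip":{"type":"number"},"newtons":{"type":"number"}},"required":["series"]}

```bash
mkdir -p pics; ls; python3 - <<'E'
from bench import telemetry, read_camera, bot
import cv2
print(bot.grip_point_offset, telemetry.observe())
for n in("top","side"):
    r=read_camera(n); cv2.imwrite(f"pics/{n}0.png",r["pixels"]); print(n,r["intrinsics"].tolist(),r["pose"].round(4).tolist())
E
```

```text
pics
163.5 {'t': 0.0, 'qpos': array([ 1.00378553,  0.33388159,  0.03987774,  1.46625988, -0.01342465,
        1.34329332, -0.05847609]), 'dq': array([ 0.00053659,  0.00265522,  0.00100937,  0.00076086,  0.00081933,
       -0.00086423, -0.00028925]), 'tau': array([ 6.11293890e-04, -6.56363082e+01,  1.33571181e+00, -4.03802919e+01,
       -5.96559118e-02,  4.49815008e-02,  1.35670939e-04]), 'eef_pos': array([ 293.02095506, -580.00915311,  403.88361116]), 'eef_rot': array([[ 8.92558692e-01,  4.50930555e-01, -7.84287781e-04],
       [ 4.50931230e-01, -8.92557649e-01,  1.36709984e-03],
       [-8.35549669e-05, -1.57387670e-03, -9.99998758e-01]]), 'wrist_force': array([ 0.34412529, -0.6509574 ,  0.09578347]), 'moment': array([ 0.01461177, -0.02793352, -0.01599195]), 'grip_force': 0.0, 'grip_width': 87.06687890550276}
top [[379.6829051417998, 0.0, 313.3003585771074], [0.0, 379.6829051417998, 198.2636737766637], [0.0, 0.0, 1.0]] [[0.0021, -0.9819, 0.1895, 359.6122], [-0.9998, -0.0054, -0.0169, 115.5205], [0.0176, -0.1894, -0.9817, 983.6696], [0.0, 0.0, 0.0, 1.0]]
side [[471.8931108192045, 0.0, 318.47707779000734], [0.0, 471.8931108192045, 191.41350697487576], [0.0, 0.0, 1.0]] [[-0.9719, -0.1024, 0.2118, 289.3987], [-0.2352, 0.4477, -0.8627, 1177.2333], [-0.0065, -0.8883, -0.4593, 625.4507], [0.0, 0.0, 0.0, 1.0]]
```

View pics/top0.png

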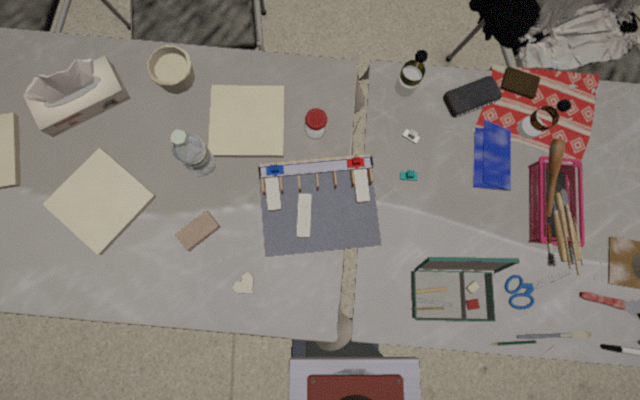

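View pics/side0.png

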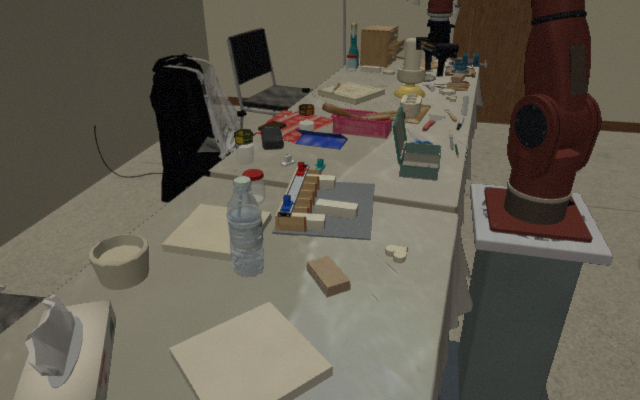

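The top view shows the red rider at (355,162), at the right end of the channel, and the blue one at (275,170), at the left. Stored bars are at (273,193) and (362,185), and the loose bar is at (304,215). The look-alikes, a teal thing at (409,175) and a white one at (411,136), lie off the rack. The crop should confirm this.

```bash
python3 - <<'E'
import cv2
a=cv2.imread("pics/top0.png")[145:265,250:410]
cv2.imwrite("pics/crop0.png",cv2.resize(a,None,fx=5,fy=5,interpolation=cv2.INTER_CUBIC))
E
```

```text
(no output)
```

View pics/crop0.png

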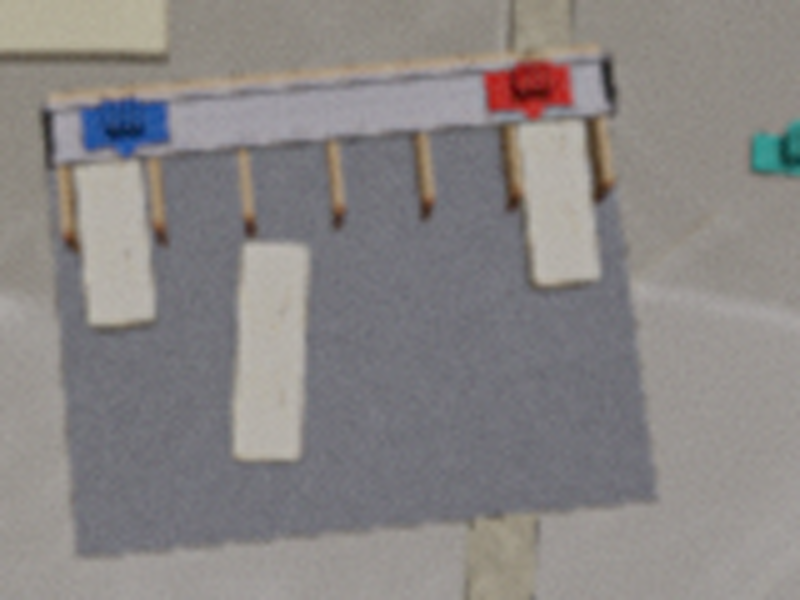

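The crop confirms that the red rider at crop (530,88) is the one in the channel; the teal thing lies off the rack. The nose tips run from (70,245) to (607,193) and the bar's corners are clear.

```bash
cat > h.py <<'E'
import numpy as np, cv2
from scipy.optimize import least_squares
from bench import read_camera
K=np.array([[379.6829,0,313.30036],[0,379.6829,198.26367],[0,0,1]])
def proj(P,K,T):
    c=(np.asarray(P,float)-T[:3,3])@T[:3,:3]; p=c@K.T; return p[:,:2]/p[:,2:]
def ray(uv,z,K,T):
    uv=np.atleast_2d(uv); d=np.c_[uv,np.ones(len(uv))]@np.linalg.inv(K).T@T[:3,:3].T
    return T[:3,3]+d*((z-T[2,3])/d[:,2])[:,None]
def place(local,p):
    c,s=np.cos(p[2]),np.sin(p[2]); L=np.asarray(local,float)
    return np.c_[p[0]+c*L[:,0]-s*L[:,1],p[1]+s*L[:,0]+c*L[:,1],L[:,2]]
def toloc(P,p):
    c,s=np.cos(p[2]),np.sin(p[2]); d=np.atleast_2d(P)[:,:2]-p[:2]
    return np.c_[c*d[:,0]+s*d[:,1],-s*d[:,0]+c*d[:,1]]
def fit(local,uv,x0,K,T):
    return least_squares(lambda p:(proj(place(local,p),K,T)-uv).ravel(),x0,x_scale=[10,10,.1],loss="soft_l1")
def crop(pts,f=5,o=(250,145)): return (np.array(pts,float)+.5)/f-.5+np.array(o)
E
python3 - <<'E'
from h import *
r=read_camera("top");K,T=r["intrinsics"],r["pose"]
ys=[138,92,46,0,-46,-92,-138]
noses=[(70,248),(160,243),(250,235),(338,225),(428,216),(515,207),(607,196)]
L=[(-190,150,6),(-190,-150,6)]+[(-33,y,6) for y in ys]+[(20,140,59),(20,-140,59)]
uv=crop([(78,555),(655,498)]+noses+[(53,135),(603,82)])
f=fit(L,uv,[600,0,0.1],K,T);p=f.x
print("rack",p,(f.fun.reshape(-1,2)*5).round(0).tolist())
b=ray(crop([(243,241),(311,244),(301,461),(233,459)]),36,K,T)
print("bar world",b.round(1).tolist(),"loc",toloc(b,p).round(1).tolist(),toloc(b.mean(0),p))
print("red foot top",toloc(ray(crop([(488,92),(572,88)]),60,K,T),p),"tabtop",toloc(ray(crop([(532,75)]),83,K,T),p))
print("blue",toloc(ray(crop([(82,126),(168,122)]),60,K,T),p))
print("heart,block",ray([[244,284],[197,231],[316,120]],16,K,T))
tgt=place([(20,-23,0),(-33,-23,0),(-200,-23,0),(20,-140,0)],p);print("tgt",tgt)
np.save("rack.npy",p)
# side view check overlay
r=read_camera("side");img=r["pixels"].copy()
for q in proj(place(L,p),r["intrinsics"],r["pose"]): cv2.drawMarker(img,tuple(int(v) for v in q.round()),(0,255,255),0,3,1)
cv2.imwrite("pics/side1.png",cv2.resize(img[150:260,250:410],None,fx=5,fy=5,interpolation=cv2.INTER_CUBIC))
E
```

```text
rack [6.03764026e+02 9.19339796e+01 1.02917834e-01] [[-2.0, -0.0], [4.0, -2.0], [6.0, 3.0], [4.0, -0.0], [1.0, -1.0], [-0.0, 1.0], [-3.0, 2.0], [-4.0, 3.0], [-10.0, 6.0], [-0.0, -7.0], [1.0, -6.0]]
bar world [[556.5, 137.7, 36.0], [555.1, 103.1, 36.0], [444.6, 107.8, 36.0], [445.5, 141.7, 36.0]] loc [[-42.3, 50.4], [-47.3, 16.1], [-156.7, 32.1], [-152.3, 65.7]] [[-99.66022966  41.07898203]]
red foot top [[  17.20893735  -79.98180476]
 [  15.22305134 -122.62072719]] tabtop [[ 17.36173737 -99.47842108]]
blue [[ 19.1449111  125.2331516 ]
 [ 17.07982617  82.15972799]]
heart,block [[328.88462905 270.32276436  16.        ]
 [460.0689383  394.14003779  16.        ]
 [761.91546064  92.03072305  16.        ]]
tgt [[626.02113205  71.11040595   0.        ]
 [573.30157451  65.66538501   0.        ]
 [407.18523283  48.50843225   0.        ]
 [638.0412726  -45.27050409   0.        ]]
```

View pics/side1.png

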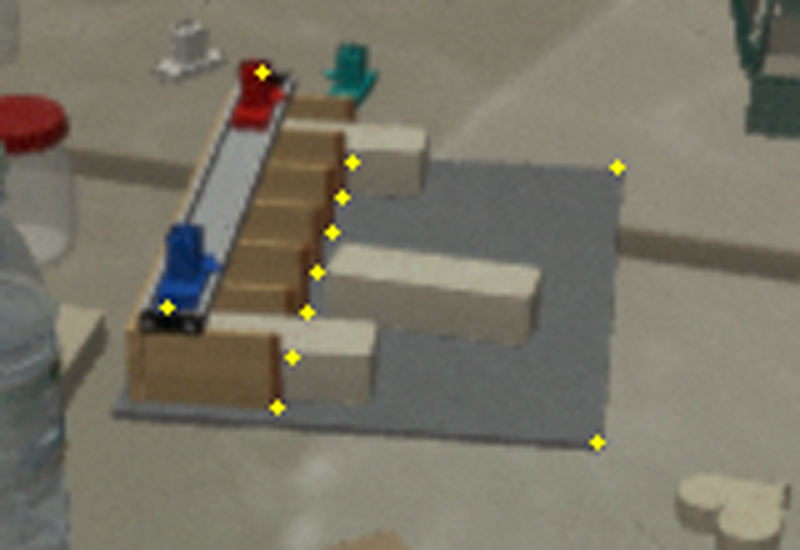

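Rack pose fits both views. The red rider is parked right (y≈-100), so the target is y=-23. The bar sits at y≈41, about 7.5° askew. Moving with the gripper shut to above the right cap.

Emit:
jog_arm(series=[[21,33,0,-0.023],[21,33,0,-0.023],[21,33,0,-0.023],[21,33,0,-0.023],[21,33,0,-0.023],[21,33,0,-0.023],[21,33,0,-0.023],[21,33,0,-0.023]], grip=0, newtons=20)

```text
t: 1.0
eef_pos: [461.6, -314.7, 404.8]
eef_rot: [[0.96, 0.279, 0.0], [0.279, -0.96, -0.0], [-0.0, 0.0, -1.0]]
wrist_force: [-0.1, -0.3, -0.4]
grip_width: 30.6
grip_force: 0.0
```

Emit:
jog_arm(series=[[21,33,0,-0.023],[21,33,0,-0.023],[21,33,0,-0.023],[21,33,0,-0.023],[21,33,0,-0.023],[21,33,0,-0.023],[21,33,0,-0.023],[0,0,0,0]])

```text
t: 1.8
eef_pos: [609.9, -78.8, 404.3]
eef_rot: [[0.992, 0.13, 0.0], [0.13, -0.992, 0.003], [0.001, -0.003, -1.0]]
wrist_force: [0.5, -0.0, 0.5]
grip_width: 0.7
grip_force: 0.0
```

Emit:
jog_arm(series=[[14,14,0,-0.014],[14,14,0,-0.014],[0,0,-40,0],[0,0,-40,0],[0,0,-40,0],[0,0,-25,0],[0,0,-10,0],[0,0,0,0]])

```text
t: 2.6
eef_pos: [635.6, -57.4, 248.6]
eef_rot: [[0.996, 0.095, -0.002], [0.095, -0.996, 0.0], [-0.002, -0.0, -1.0]]
wrist_force: [1.0, 0.4, 0.0]
grip_width: 0.7
grip_force: 0.0
```

```bash
python3 - <<'E'
from h import *
from bench import telemetry
p=np.load("rack.npy");s=telemetry.observe();print(s["eef_pos"],toloc(s["eef_pos"],p),s["eef_pos"][2]-182,s["eef_rot"][:,1])
t=read_camera("top")["pixels"][130:210,310:410];d=read_camera("side")["pixels"][130:210,250:350]
cv2.imwrite("pics/a.png",cv2.resize(np.hstack([t,d]),None,fx=4,fy=4,interpolation=cv2.INTER_CUBIC))
E
```

```text
[635.62023216 -57.44815445 248.57553834] [[  16.34068412 -151.86448534]] 66.57553833824431 [ 9.45544509e-02 -9.95519609e-01 -4.04958504e-04]
```

View pics/a.png

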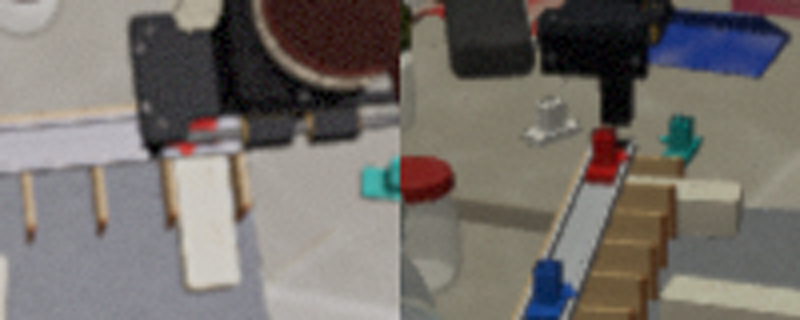

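The fingertip stands behind the red tab (side crop (618,125)), with 66 mm clearance height. Pushing along the channel.

Emit:
jog_arm(series=[[0.5,12,0,0.008],[-0.7,8,0,0],[-0.8,8,0,0],[-0.8,8,0,0],[-0.8,8,0,0],[-0.8,8,0,0],[-0.8,8,0,0],[-0.8,8,0,0]])

```text
t: 3.5
eef_pos: [631.0, 11.5, 249.7]
eef_rot: [[0.995, 0.103, -0.0], [0.103, -0.995, -0.0], [-0.0, 0.0, -1.0]]
wrist_force: [0.6, -0.8, 1.1]
grip_width: 0.6
grip_force: 0.5
```

Emit:
jog_arm(series=[[-0.8,8,0,0],[-0.6,6,0,0],[-0.4,4,0,0],[-0.2,2,0,0],[0,0,0,0]])

```text
t: 4.0
eef_pos: [629.0, 31.1, 249.7]
eef_rot: [[0.995, 0.103, -0.0], [0.103, -0.995, 0.0], [-0.0, -0.0, -1.0]]
wrist_force: [-0.5, 0.9, 1.0]
grip_width: 0.4
grip_force: 0.0
```

```bash
cat > look.py <<'E'
from h import *
from bench import telemetry
p=np.load("rack.npy")
def tool():
    s=telemetry.observe();print("t",s["t"],"tool",s["eef_pos"].round(1),"loc",toloc(s["eef_pos"],p).round(1),"tip z",s["eef_pos"][2]-182,"y",s["eef_rot"][:,1].round(3),s["wrist_force"].round(1))
def red():
    # red tab+foot blob in the side view, fitted by rider y via blob centroid at mid height
    r=read_camera("side");hsv=cv2.cvtColor(r["pixels"],cv2.COLOR_BGR2HSV);K,T=r["intrinsics"],r["pose"]
    m=(((hsv[...,0]<8)|(hsv[...,0]>172))&(hsv[...,1]>150)&(hsv[...,2]>60)).astype(np.uint8)
    n,l,st,c=cv2.connectedComponentsWithStats(m)
    for i in range(1,n):
        if st[i,4]>20 and 250<c[i,0]<360 and 155<c[i,1]<230:
            print("red",c[i],st[i],"loc",toloc(ray(c[i],65,K,T),p))
    return r["pixels"]
E
python3 - <<'E'
from look import *
tool();img=red()
E
```

```text
t 4.0 tool [629.   31.1 249.7] loc [[ 18.9 -63.1]] tip z 67.68765845282485 y [ 0.103 -0.995 -0.   ] [-0.5  0.9  1. ]
red [253.52980132 173.85430464] [243 169  20  11 151] loc [[142.08399843 -45.65621956]]
red [297.30107527 176.98924731] [293 170  11  14  93] loc [[ 17.13224974 -40.4361093 ]]
```

Emit:
jog_arm(series=[[-0.5,5,0,0],[-0.5,5,0,0],[-0.4,4,0,0],[-0.1,1,0,0],[0,0,0,0],[0.4,-4,0,0],[0.6,-6,0,0]])

```text
t: 4.75
eef_pos: [628.6, 35.6, 249.8]
eef_rot: [[0.995, 0.103, 0.0], [0.103, -0.995, 0.0], [0.0, -0.0, -1.0]]
wrist_force: [0.2, -0.3, 0.0]
grip_width: 0.2
grip_force: 0.0
```

```bash
python3 - <<'E'
from look import *
tool();img=red()
t=read_camera("top")["pixels"][130:250,250:350]
cv2.imwrite("pics/b.png",cv2.resize(np.hstack([t,img[130:250,250:350]]),None,fx=4,fy=4,interpolation=cv2.INTER_CUBIC))
E
```

```text
t 4.75 tool [628.6  35.6 249.8] loc [[ 18.9 -58.6]] tip z 67.75606796537124 y [ 0.103 -0.995 -0.   ] [ 0.2 -0.3  0. ]
red [253.53947368 173.80921053] [243 169  20  11 152] loc [[142.13268515 -45.94796483]]
red [296.23958333 179.44791667] [292 172  11  15  96] loc [[ 17.31290106 -24.81725916]]
```

View pics/b.png

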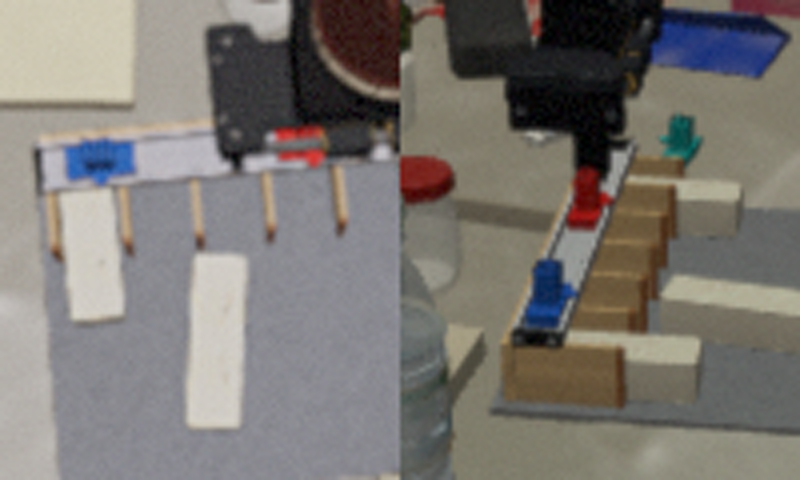

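The rider stands over the third gap (y≈-25) and the blue one is untouched. Next I align the bar and push it sideways with two open fingertips, with the tool turned by 90°.

Emit:
jog_arm(series=[[0,0,30,0],[0,0,40,0],[-24,21,0,0],[-24,21,0,0],[-24,21,0,0],[-24,21,0,0],[-24,21,0,0],[-24,21,0,0]], grip=0.5)

```text
t: 5.65
eef_pos: [483.6, 162.3, 319.9]
eef_rot: [[0.995, 0.102, 0.0], [0.102, -0.995, -0.0], [0.0, 0.0, -1.0]]
wrist_force: [0.0, -0.3, 0.3]
grip_width: 42.7
grip_force: 0.0
```

```bash
python3 - <<'E'
from look import *
tool();img=red(); print(telemetry.observe()["qpos"])
E
```

```text
t 5.65 tool [483.6 162.3 319.9] loc [[-112.3   82.4]] tip z 137.85829974463832 y [ 0.102 -0.995  0.   ] [ 0.  -0.3  0.3]
red [253.64285714 173.91558442] [243 169  20  12 154] loc [[141.66734289 -45.30246534]]
red [296.15217391 179.91304348] [292 173  11  14  92] loc [[ 17.04066596 -21.93683754]]
[-1.57153316e-04  1.41749203e-01 -4.51920726e-01  1.89300973e+00
  6.66931647e-02  1.12248484e+00 -1.94049605e+00]
```

Emit:
jog_arm(series=[[0,0,0,0.143],[0,0,0,0.143],[0,0,0,0.143],[0,0,0,0.143],[0,0,0,0.143],[0,0,0,0.143],[0,0,0,0.143],[0,0,0,0.143]])

```text
t: 6.5
eef_pos: [484.8, 161.5, 319.9]
eef_rot: [[0.313, 0.95, 0.0], [0.95, -0.313, 0.0], [0.0, 0.0, -1.0]]
wrist_force: [-0.6, -0.2, 0.8]
grip_width: 43.5
grip_force: 0.0
```

Emit:
jog_arm(series=[[0,0,0,0.143],[0,0,0,0.143],[0,0,0,0.143],[0,1,-30,0],[0,1,-30,0],[0,0,-25,0],[0,0,-15,0],[0,0,0,0]])

```text
t: 7.3
eef_pos: [484.0, 163.3, 218.1]
eef_rot: [[-0.105, 0.995, -0.003], [0.995, 0.105, -0.001], [-0.0, -0.003, -1.0]]
wrist_force: [0.1, -0.4, -0.2]
grip_width: 43.6
grip_force: 0.0
```

```bash
python3 - <<'E'
from look import *
tool();img=red()
t=read_camera("top")["pixels"][150:270,240:360]
cv2.imwrite("pics/c.png",cv2.resize(np.hstack([t,img[130:250,270:390]]),None,fx=3.3,fy=3.3,interpolation=cv2.INTER_CUBIC))
E
```

```text
t 7.3 tool [484.  163.3 218.1] loc [[-111.8   83.3]] tip z 36.069146573986984 y [ 0.995  0.105 -0.003] [ 0.1 -0.4 -0.2]
red [253.72435897 173.87820513] [243 169  20  12 156] loc [[141.50348124 -45.56892766]]
red [295.79518072 179.89156627] [292 173   8  14  83] loc [[ 18.02744237 -21.9509715 ]]
```

View pics/c.png

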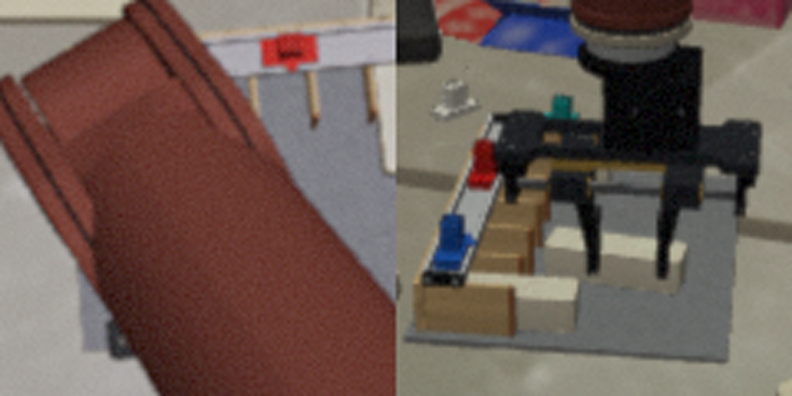

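Top view: the arm hides the bar, and red sits over its gap. Side view: both fingertips stand in front of the bar's left face, clear of the stored bar. Lowering, then pushing sideways.

Emit:
jog_arm(series=[[0,0,-12,0],[0,0,-12,0],[0.6,-6,0,0],[0.6,-6,0,0],[0.6,-6,0,0],[0.6,-6,0,0],[0.6,-6,0,0],[0.6,-6,0,0]])

```text
t: 8.2
eef_pos: [488.4, 127.3, 196.0]
eef_rot: [[-0.105, 0.995, 0.001], [0.995, 0.105, 0.0], [0.0, 0.001, -1.0]]
wrist_force: [0.3, 1.0, 0.5]
grip_width: 42.9
grip_force: 0.5
```

Emit:
jog_arm(series=[[0.6,-6,0,0],[0.6,-6,0,0],[0.6,-6,0,0],[0.6,-6,0,0],[0.6,-6,0,0],[0.4,-4,0,0],[0.2,-2,0,0],[0,0,0,0]])

```text
t: 9.0
eef_pos: [491.7, 91.4, 195.6]
eef_rot: [[-0.104, 0.995, -0.0], [0.995, 0.104, -0.0], [-0.0, -0.0, -1.0]]
wrist_force: [-0.7, -0.3, 0.8]
grip_width: 43.4
grip_force: 0.0
```

```bash
python3 - <<'E'
from look import *
tool();img=red()
cv2.imwrite("pics/d.png",cv2.resize(img[130:250,260:400],None,fx=5,fy=5,interpolation=cv2.INTER_CUBIC))
E
```

```text
t 9.0 tool [491.7  91.4 195.6] loc [[-111.5   10.9]] tip z 13.620389461761505 y [ 0.995  0.104 -0.   ] [-0.7 -0.3  0.8]
red [253.58823529 173.88235294] [243 169  20  12 153] loc [[141.87468605 -45.49653242]]
red [296.22826087 179.89130435] [292 173  11  14  92] loc [[ 16.85907307 -22.09486202]]
```

View pics/d.png

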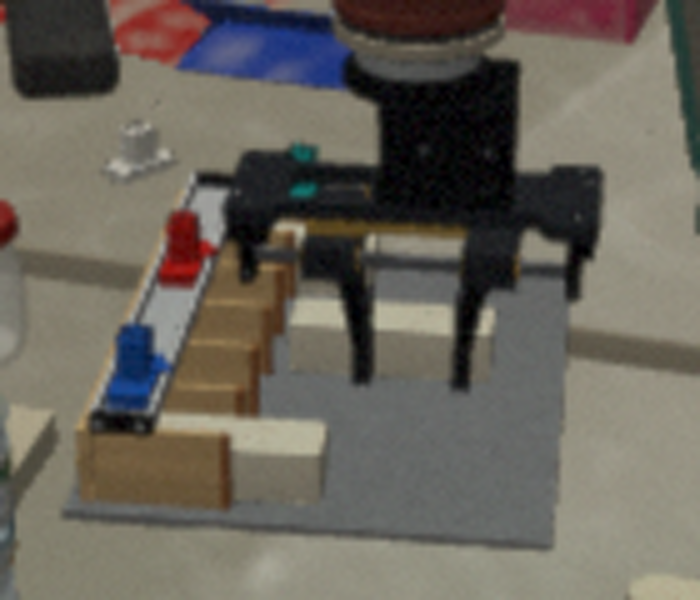

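```bash
python3 - <<'E'
from look import *
r=read_camera("side");K,T=r["intrinsics"],r["pose"]
a=crop([(288,372),(491,379)],5,(260,130));b=crop([(290,332),(493,338)],5,(260,130));c=crop([(295,302),(495,308)],5,(260,130))
print(toloc(ray(a,6,K,T),p),toloc(ray(b,36,K,T),p),toloc(ray(c,36,K,T),p))
E
```

```text
[[ -43.1286234    -0.71074605]
 [-153.02019296   -6.37847565]] [[ -45.80947953    9.22810362]
 [-153.68677463    2.83224183]] [[ -43.76426224  -25.86320436]
 [-152.68547822  -32.00279095]]
```

Emit:
jog_arm(series=[[0.4,-4,0,0],[0.3,-2.5,0,0],[0,0,0,0],[-0.5,5,0,0],[-0.5,5,0,0],[-10,0,40,0],[-30,0,40,0],[-40,0,10,-0.143]])

```text
t: 9.9
eef_pos: [412.5, 96.8, 289.2]
eef_rot: [[0.037, 0.999, 0.005], [0.999, -0.037, 0.002], [0.002, 0.005, -1.0]]
wrist_force: [-0.1, -0.0, 0.9]
grip_width: 43.5
grip_force: 0.0
```

Emit:
jog_arm(series=[[0,0,0,-0.143],[0,0,0,-0.143],[0,0,0,-0.143],[0,0,0,-0.143],[0,0,0,-0.143],[0,0,0,-0.143],[0,0,0,-0.143],[0,0,0,-0.143]], grip=0)

```text
t: 10.7
eef_pos: [411.3, 96.0, 285.8]
eef_rot: [[0.927, 0.374, 0.0], [0.374, -0.927, -0.0], [0.0, 0.0, -1.0]]
wrist_force: [-0.3, 0.1, -0.4]
grip_width: 0.3
grip_force: 0.0
```

Emit:
jog_arm(series=[[0,0,0,-0.143],[0,0,0,-0.143],[0,0,0,0]])

```text
t: 11.0
eef_pos: [411.4, 95.9, 285.8]
eef_rot: [[0.995, 0.101, 0.0], [0.101, -0.995, -0.0], [0.0, 0.0, -1.0]]
wrist_force: [-0.7, 1.3, -0.0]
grip_width: 0.7
grip_force: 0.0
```

```bash
python3 - <<'E'
from look import *
tool();img=red()
t=read_camera("top")["pixels"][145:265,250:350]
cv2.imwrite("pics/e.png",cv2.resize(np.hstack([t,img[145:265,270:360]]),None,fx=4,fy=4,interpolation=cv2.INTER_CUBIC))
E
```

```text
t 11.0 tool [411.4  95.9 285.8] loc [[-191.    23.7]] tip z 103.79002245396191 y [ 0.101 -0.995  0.   ] [-0.7  1.3 -0. ]
red [253.57142857 173.78571429] [243 169  20  11 154] loc [[142.08326003 -46.10909764]]
red [296.1978022  179.84615385] [292 173  11  14  91] loc [[ 16.99052629 -22.36122293]]
```

View pics/e.png

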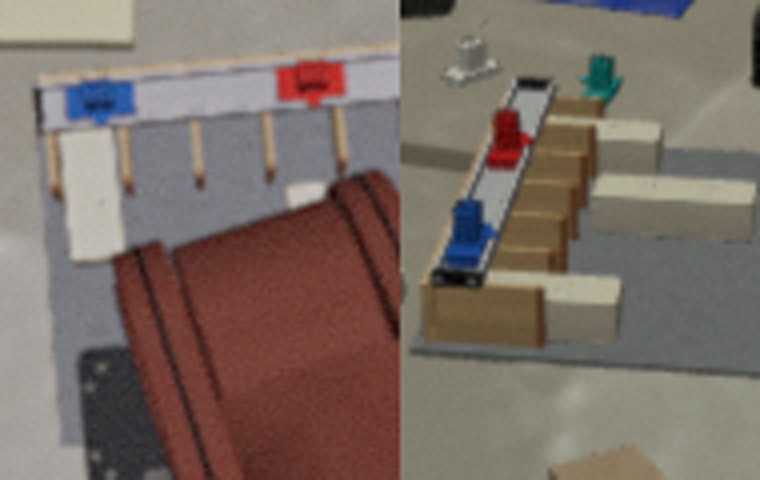

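The top view shows the bar's far end at crop (287–325,185), between the dividers at 268 and 342. The side view shows the whole bar, at (594–754,174–240). Fitting its pose to the side corners.

```bash
python3 - <<'E'
from look import *
r=read_camera("side");K,T=r["intrinsics"],r["pose"]
px=np.array([(595,203),(754,212),(594,234),(751,241),(598,174),(754,181)],float)-(400,0)
uv=crop(px,4,(270,145))
L=[(55,17,36),(-55,17,36),(55,17,6),(-55,17,6),(55,-17,36),(-55,-17,36)]
f=fit(L,uv,[505,60,.1],K,T);print("side",toloc(f.x[None],p),f.x[2]-p[2],(f.fun.reshape(-1,2)*4).round(1).tolist())
# reference: stored-left bar visible corners, known loc (-75.., 115)
st=crop(np.array([(544,282+8),(620,288),(618,342)],float)-(400,0),4,(270,145))
print("stored near end left: top",toloc(ray(crop([(217,287)],4,(270,145)),36,K,T),p),"bottom",toloc(ray(crop([(218,342)],4,(270,145)),6,K,T),p),"expect -75,132")
r=read_camera("top");K,T=r["intrinsics"],r["pose"]
print("top corners",toloc(ray(crop([(287,186),(325,181)],4),36,K,T),p))
print("noses +-20 check",toloc(ray(crop([(268,170),(342,160)],4),48,K,T),p))
print("red top",toloc(ray(crop([(278,86),(346,80)],4),60,K,T),p).mean(0))
E
```

```text
side [[-98.41088579 -20.67462543]] 0.025685681208674066 [[-3.6, -5.6], [1.2, -7.2], [-2.3, 2.5], [2.8, 3.1], [-1.2, 0.6], [2.9, 0.6]]
stored near end left: top [[-75.75633969 113.78080998]] bottom [[-78.2899097  129.37981475]] expect -75,132
top corners [[-43.73420325  -8.83269772]
 [-42.84239779 -33.34935314]]
noses +-20 check [[-34.79479061   2.75610247]
 [-32.88123592 -44.5129365 ]]
red top [ 15.76687553 -30.04177402]
```

Emit:
jog_arm(series=[[6,-15,0,0],[6,-15,0,0],[6,-15.5,0,0.001],[0,0,-25,0],[0,0,-25,0],[0,0,-25,0],[0,0,-15,0],[0,0,0,0]])

```text
t: 12.0
eef_pos: [428.5, 49.8, 194.0]
eef_rot: [[0.994, 0.106, -0.004], [0.106, -0.994, 0.0], [-0.004, -0.001, -1.0]]
wrist_force: [0.4, 0.1, 0.2]
grip_width: 0.4
grip_force: 0.0
```

```bash
python3 - <<'E'
from look import *
tool()
r=read_camera("top");K,T=r["intrinsics"],r["pose"];h=cv2.cvtColor(r["pixels"],cv2.COLOR_BGR2HSV)
for nm,m in(("red",(h[...,0]<8)|(h[...,0]>172)),("blue",(h[...,0]>100)&(h[...,0]<130))):
    m=(m&(h[...,1]>140)&(h[...,2]>50)).astype(np.uint8);m[:,:255]=0;m[:,380:]=0;m[:150]=0;m[185:]=0
    v,u=np.nonzero(m);print(nm,len(u),u.min(),u.max(),toloc(ray([[u.mean(),v.mean()]],66,K,T),p))
E
```

```text
t 12.0 tool [428.5  49.8 194. ] loc [[-178.7  -23.9]] tip z 11.997756498389805 y [ 0.106 -0.994 -0.001] [0.4 0.1 0.2]
red 134 319 335 [[ 15.22760504 -28.79377872]]
blue 127 267 282 [[ 16.06849478 103.83747032]]
```

Emit:
jog_arm(series=[[8,0.8,0,0],[6,0.6,0,0],[6,0.6,0,0],[6,0.6,0,0],[6,0.6,0,0],[6,0.6,0,0],[6,0.6,0,0],[0,0,0,0]])

```text
t: 12.85
eef_pos: [474.4, 54.4, 195.8]
eef_rot: [[0.995, 0.104, 0.001], [0.104, -0.995, 0.001], [0.001, -0.0, -1.0]]
wrist_force: [-0.8, -0.3, 0.4]
grip_width: 0.6
grip_force: 0.0
```

```bash
python3 - <<'E'
from look import *
tool();img=red()
t=read_camera("top")["pixels"][145:265,250:350]
cv2.imwrite("pics/f.png",cv2.resize(np.hstack([t,img[145:265,270:370]]),None,fx=4,fy=4,interpolation=cv2.INTER_CUBIC))
E
```

```text
t 12.85 tool [474.4  54.4 195.8] loc [[-132.5  -24.1]] tip z 13.8209343461086 y [ 0.104 -0.995 -0.   ] [-0.8 -0.3  0.4]
red [253.64052288 173.87581699] [243 169  20  11 153] loc [[141.74037314 -45.55594859]]
red [296.1978022  179.84615385] [292 173  11  14  91] loc [[ 16.99052629 -22.36122293]]
```

Low force and the leading end is past the noses; pushing on to the back wall.

Emit:
jog_arm(series=[[6,0.6,0,0],[6,0.6,0,0],[6,0.6,0,0],[6,0.6,0,0],[6,0.6,0,0],[6,0.6,0,0],[4,0.4,0,0],[0,0,0,0]])

```text
t: 13.75
eef_pos: [514.1, 58.4, 195.8]
eef_rot: [[0.995, 0.104, 0.001], [0.104, -0.995, 0.0], [0.001, -0.0, -1.0]]
wrist_force: [0.7, -0.5, -0.5]
grip_width: 0.4
grip_force: 0.0
```

Emit:
jog_arm(series=[[3,0.3,0,0],[1.5,0.1,0,0],[1,0.1,0,0],[0,0,0,0]])

```text
t: 14.15
eef_pos: [518.7, 58.7, 195.6]
eef_rot: [[0.995, 0.104, -0.001], [0.104, -0.995, -0.0], [-0.001, 0.0, -1.0]]
wrist_force: [-2.4, -0.4, 1.4]
grip_width: 0.5
grip_force: 1.3
```

Emit:
jog_arm(series=[[1.5,0.1,0,0],[1,0.1,0,0],[0,0,0,0]])

```text
t: 14.45
eef_pos: [519.6, 58.9, 195.3]
eef_rot: [[0.995, 0.104, -0.006], [0.104, -0.995, -0.001], [-0.006, 0.001, -1.0]]
wrist_force: [-13.2, -1.2, 10.9]
grip_width: 0.8
grip_force: 6.8
```

Emit:
jog_arm(series=[[1.5,0.1,0,0],[0,0,0,0]])

```text
t: 14.65
eef_pos: [520.2, 59.0, 195.1]
eef_rot: [[0.995, 0.104, -0.008], [0.104, -0.995, -0.002], [-0.009, 0.001, -1.0]]
wrist_force: [-20.6, -1.7, 16.3]
grip_width: 0.7
grip_force: 9.8
```

The force rises against the back wall: the bar is seated. Backing off straight and rising clear.

Emit:
jog_arm(series=[[-4,-0.4,0,0],[-10,-1,0,0],[-30,-3,0,0],[-20,0,40,0],[0,40,50,0],[0,40,50,0],[0,50,20,0],[0,50,0,0]])

```text
t: 15.45
eef_pos: [459.6, 214.7, 336.1]
eef_rot: [[0.995, 0.101, 0.007], [0.101, -0.995, 0.001], [0.007, -0.0, -1.0]]
wrist_force: [0.7, -0.9, -0.4]
grip_width: 0.2
grip_force: 0.0
```

Emit:
jog_arm(series=[[0,40,0,0],[0,40,0,0],[0,40,0,0],[0,0,0,0]])

```text
t: 15.85
eef_pos: [456.9, 338.8, 332.7]
eef_rot: [[0.994, 0.11, -0.0], [0.11, -0.994, 0.004], [0.0, -0.004, -1.0]]
wrist_force: [-0.1, 0.6, 0.7]
grip_width: 0.1
grip_force: 0.0
```

```bash
python3 - <<'E'
from look import *
tool();img=red()
t=read_camera("top")["pixels"][145:265,250:350]
cv2.imwrite("pics/g.png",cv2.resize(np.hstack([t,img[145:265,270:370]]),None,fx=4,fy=4,interpolation=cv2.INTER_CUBIC))
E
```

```text
t 15.85 tool [456.9 338.8 332.7] loc [[-120.7  260.7]] tip z 150.66245852542175 y [ 0.11  -0.994 -0.004] [-0.1  0.6  0.7]
red [253.66447368 173.90789474] [243 169  20  11 152] loc [[141.62016626 -45.35890913]]
red [296.22826087 179.89130435] [292 173  11  14  92] loc [[ 16.85907307 -22.09486202]]
```

View pics/g.png

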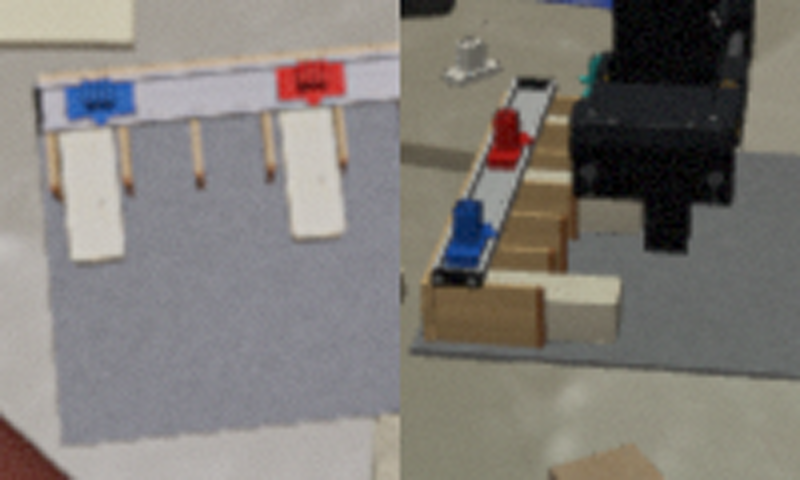

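The bar sits in the third gap from the right (crop (312,175), between the dividers at 268 and 342), as far in as the stored bar. The red rider stands above it at (311,82), and the tool is clear.

```bash
python3 -c "
from bench import bot
print(bot.hand_in())"
```

```text
the job is handed in; nothing more can be done
None
```

I handed in the job: the red rider stands over the third gap from its parked end, and the gypsum bar is pushed against the back wall of that gap, at about 16 s of the 64 s; the hand-in returned no verdict.

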